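# Pin a lap joint in line with a punch

### The job

Clear up first: three spring sheet holders lie loose beside the bolted strap joint; put each into the white bin that already holds its own kind, brass ones with brass, black ones with black. Then draw the steel punch out of its leaning rack, turn it upright, point down, and lower it through the open hole of the two lapped straps until its full-width shank fills both holes and so brings the swung upper strap back into line over the lower one. Finish still gripping the punch there, upright and held up with its point clear of the bench (I will tighten the bolt meanwhile), and leave the blue deburring tool and the two angle clips where they are.

Things in the scene. Friction and masses are not known exactly. Their poses are not given: they have to be found in the camera images.
- brass_bin: White parts bin with two brass-coloured sheet holders in it; 114 x 193 mm, 75 mm high, fixed. Origin: centre of its underside; z up, +y along its length to the low front lip (48 mm high). Inside: x -43 to 43, y -79 to 88 mm, floor 3 mm up (14 mm beyond y = 65). The two inside are fixed across it at y = -75 to -42 mm; put more at y = 0 to 40 mm.
- black_bin: White parts bin with two black sheet holders in it; 114 x 193 mm, 75 mm high, fixed. Origin: centre of its underside; z up, +y along its length to the low front lip (48 mm high). Inside: x -43 to 43, y -79 to 88 mm, floor 3 mm up (14 mm beyond y = 65). The two inside are fixed across it at y = -75 to -42 mm; put more at y = 0 to 40 mm.
- brass_0: The first brass-coloured sheet holder itself (its point gives the point to grasp).
- brass_1: The second brass-coloured sheet holder itself.
- black_0: The black sheet holder itself.
- brass_0_center (a point): Centre of the body of a loose spring sheet holder, brass-coloured, lying on the bench among the others: 12 x 62 mm, 12 mm high, 16 g. This point is 6 mm above what it lies on. y runs along the holder; take it across x, 12 mm wide, by the thick body (40 mm long).
- brass_1_center (a point): Centre of the body of a loose spring sheet holder, brass-coloured, like the first, lying on the bench among the others: 12 x 62 mm, 12 mm high, 16 g. This point is 6 mm above what it lies on. y runs along the holder; take it across x, 12 mm wide, by the thick body (40 mm long).
- black_0_center (a point): Centre of the body of a loose spring sheet holder, black, lying on the bench among the others: 12 x 62 mm, 12 mm high, 16 g. This point is 6 mm above what it lies on. y runs along the holder; take it across x, 12 mm wide, by the thick body (40 mm long).
- punch: The steel punch itself: 11.5 mm thick, 108 mm long, 40 to 80 g. The 38 mm next to its sharp point taper (5.4 mm thick at 8 mm from the point). It stands loosely in the middle bore of the rack, point down, 63 mm standing out: draw it along its own axis by 50 mm or more, then lift it over the tools beside it before moving sideways.
- punch_center (a point): Middle of the punch, half-way along its axis, 54 mm from either end. +y runs along the axis from the point to the head. Grip it in its top third, about 25 to 30 mm from the head, so that the fingers stay above the straps at the end.
- punch_tip (a point): The sharp point of the punch, same axes as its middle.
- bore (a point): Mouth of the middle bore (14 mm wide, 45 mm deep) of the leaning rack: a drilled block between cheeks, 156 mm wide, fixed. Axes: z up, y along the rack's width; the bores lean 0.52 rad from upright, tops towards -x. A scriber and a marker stand fixed 46 mm to either side, tops 145 mm above the bench: close the fingers across the rack (in the plane of the lean) or open them under 50 mm.
- lower_hole (a point): Centre of the open 13.5 mm hole in the lower aluminium strap, at its upper face, 65 mm above the bench. The strap (38 mm wide, 3 mm thick, along x) is fixed on two wooden blocks; below the hole all is free down to the bench. Axes: z up, +x from the open hole to the bolt, 55 mm away, whose hexagon head stands 9 mm above the straps.
- upper_hole (a point): Centre of the matching 13.5 mm hole in the upper strap (3 mm thick, lying on the lower one), at its upper face, 68 mm above the bench; at the start 4 to 5 mm to one side of the lower hole. With the punch's point 50 mm below this face its full shank is through both holes and the point 18 mm above the bench.
- upper_strap (a joint): Swing of the upper strap about the bolt, rad: 0 = in line with the lower one, positive anticlockwise from above, starts at 0.07 to 0.09. It moves stiffly (about 1 N at the hole) and stays. Lowering the punch on the lower hole's axis, or up to 1 mm off it towards the upper hole, lets the point in and the taper and shank push this strap into line.
- deburrer_center (a point): Bystander: blue-handled deburring tool lying on the bench, 126 mm long, 15 mm thick; its middle. Leave alone.
- long_clip_center (a point): Bystander: long drilled aluminium angle clip, 75 x 25 mm, 20 mm high; its middle. Leave alone.
- clip_center (a point): Bystander: small drilled aluminium angle clip, 52 x 31 mm, 25 mm high; its middle. Leave alone.

How it is judged:
By the outcome, as a careful person would: the job done as asked, in the order asked, and still so for the second after the job is handed in, while the arm keeps its last pose, push and grip.
It also fails if it takes over 72 s, if anything falls off the work surface, if the arm or the gripper's body presses on something with over 40 N, if the wrist force passes 120 N, or if a joint passes its speed limit or range.

### The arm

A 6-joint arm with a two-finger parallel gripper is mounted at the origin on the work surface; the furniture and walls round the work are solid. World frame = base frame: x ahead of the robot, y to its left, z up, the work surface at z = 0. Lengths are in mm, angles in rad, forces in N, time in s.
With the tool pointing down it reaches from about 425 to 950 mm from the base axis. Payload 14.7 kg.
Tool frame: the origin (TCP) lies midway between the tips of the shut fingers; the grasp point (between the pads) lies 19 mm behind it (arm.grip_point_offset is the distance from the TCP to the grasp point, in mm); z points along the fingers, y is the line along which they close (so a half turn about z gives the same grasp; the last joint's range is limited). The gripper opens to 85 mm and grips with 20 to 120 N. Pads are 22 mm wide; open, the fingers measure 114 mm over their backs; the gripper's body (76 mm by 85 mm) begins 54 mm behind the grasp point. The pads swing forward as they close: fully open they stand 13 mm farther back than shut.
Start: joints at [1.17, 0.48, 1.596, -0, 1.065, -0.047], TCP at [225.178, 609.744, 231.297] pointing down, gripper open.
Joint ranges: [-2.75, 2.75], [-0.82, 2.05], [0.23, 2.67], [-1.56, 4.7], [0.09, 2.69], [-2.92, 2.92]. Speed limits (rad/s): [1.89, 1.89, 2.39, 3.01, 3.01, 3.01].

### API

Orientations are given as a unit quaternion [x, y, z, w].
In Python, from bench import arm gives the robot as it stands.
- The arm moves only by the tool servo_tool, never from a script. Its argument "plan" is text: rows parted by semicolons, each of 5 numbers parted by spaces: the opening, from 0 (shut) to 1 (fully open), then the shift along the world's x, y, z in m, then the turn about the world's z in degrees. A call has 1 to 12 rows; each row shifts and turns the commanded pose from where the row before left it; what a row does not reach is not made up. A row lasts 1/10 s, in which the tool goes at most 50 mm and 8.59 degrees, less where a joint would pass 70% of its speed; a pose out of reach is approached as far as the arm can. A call is refused whole if a number of a shift passes 0.05 or a number of a turn 8.59, either way. A call with a gripper value outside its range is refused whole. The fingers move at their own pace and stop on an object; "newtons" is the grip in N (left out, the last holds). Time passes only in rows, so rows that do not move let the fingers close. It gives the time, the measured TCP pose, the force, the opening and the grip force at its end, in the units of the state.
- arm.read_state(): the state, without advancing time (a new reading comes with each control period).
- arm.read_camera(name): name is "scene" or "side" or "wrist"; returns a dict with "frame" (480x640x3 uint8, red, green, blue), "K" (3x3 intrinsics, pixels), "k1" (the pictures are not rectified: a ray, as slopes to the right and down, at radius r is drawn at 1 + k1 r^2 times it, then the intrinsics apply), "R" (3x3) and "t" (3): a world point X has camera coordinates R X + t; the wrist camera has in their place "T_tool_cam" (4x4, takes a point from camera to tool coordinates, whose origin is the TCP and whose axes are the flange's). Camera axes: x right, y down, z forward; pixel columns grow to the right and rows downward; lengths in mm; the calibration is good to about 2 mm. A picture is of the moment at which its call begins: read the wrist's pose just before it. There is no depth.
- arm.finish_job(): hands the job in; it is judged then, once.
The state is a dict: "time": time; "joints": joint angles; "qvel": joint speeds; "joint_torque": joint torques, N m; "position": TCP position; "ee_rot": TCP orientation; "contact_force": force on the tool from outside, world axes, zero at the start; "ft_torque": the same for the moment, N m; "opening": finger opening in mm; "gripper_force": force on a finger pad.
Only numpy, scipy, OpenCV 4.12 (cv2) and the standard library are available. Lean on these libraries where they do the work, as an engineer would, in place of code of your own. Each camera call takes 0.05 s, during which the arm holds its last target. There are 200 camera calls.

## Working session

There is one attempt and no reset: what is moved stays moved. The work goes in short steps, Python scripts to look and compute and a tool call to move; the robot and the scene stay as the last step left them, time stands still between calls to the robot, and variables do not carry over. Pictures are saved under pics/ and viewed, at most 10 in all, crops included, and the job is handed in when it is done.

Besides the shell and the picture viewer there is one more tool, called after ">>>" as name(argument=value, ...) on one line, values as JSON. servo_tool: Moves the arm, as the interface text tells. Its arguments: {"type":"object","properties":{"plan":{"type":"string"},"newtons":{"type":"number"}},"required":["plan"]}

```bash
mkdir -p pics; ls; cat > h.py <<'E'
import numpy as np, cv2
from bench import arm
from scipy.spatial.transform import Rotation as Rn
def shot(name,fn=None):
    s=arm.read_state(); c=arm.read_camera(name)
    if name=='wrist':
        T=np.eye(4); T[:3,:3]=Rn.from_quat(s['ee_rot']).as_matrix(); T[:3,3]=s['position']
        W=T@np.array(c['T_tool_cam']); c['R']=W[:3,:3].T; c['t']=-c['R']@W[:3,3]
    c['R']=np.array(c['R']);c['t']=np.array(c['t']);c['K']=np.array(c['K'])
    if fn: cv2.imwrite('pics/'+fn,cv2.cvtColor(c['frame'],cv2.COLOR_RGB2BGR))
    return c
def ray(c,uv):
    uv=np.array(uv,float).reshape(-1,2); K=c['K']
    d=np.c_[(uv[:,0]-K[0,2])/K[0,0],(uv[:,1]-K[1,2])/K[1,1]]; p=d.copy()
    for _ in range(30): p=d/(1+c['k1']*(p**2).sum(1,keepdims=True))
    D=np.c_[p,np.ones(len(p))]@c['R']
    return -c['R'].T@c['t'],D
def onz(c,uv,z):
    o,D=ray(c,uv); return o+D*((z-o[2])/D[:,2])[:,None]
def proj(c,X):
    X=np.array(X,float).reshape(-1,3)@c['R'].T+c['t']; p=X[:,:2]/X[:,2:]
    p=p*(1+c['k1']*(p**2).sum(1,keepdims=True)); return p@c['K'][:2,:2].T+c['K'][:2,2]
def tri(c1,u1,c2,u2):
    o1,D1=ray(c1,u1);o2,D2=ray(c2,u2);D1=D1[0];D2=D2[0]
    s=np.linalg.lstsq(np.c_[D1,-D2],o2-o1,rcond=None)[0]
    a=o1+s[0]*D1;b=o2+s[1]*D2; return (a+b)/2,np.linalg.norm(a-b)
E
python3 - <<'E'
from h import *
import pickle
for n in ['scene','side','wrist']:
    c=shot(n,n+'0.png'); pickle.dump(c,open(n+'0.pkl','wb')); print(n,-c['R'].T@c['t'],c['R'][2],c['k1'],c['K'][0,0])
s=arm.read_state();print(s['ee_rot'],s['opening'],s['time'])
E
```

```text
pics
scene [  25.68638164 -681.87215301  765.19243423] [ 0.4030415   0.64667572 -0.64758633] -0.09504398712845408 441.9586855218887
side [ 485.59222688 -903.85548341  687.15084501] [-0.03032596  0.83728849 -0.54591971] 0.03649355630067847 466.97054058803553
wrist [154.43905812 636.05020923 372.98976157] [ 0.27787958 -0.10370828 -0.95500133] 0.009456988146660515 334.0015353369864
[ 1.75993718e-01  9.84391174e-01 -4.64754300e-04 -1.08981206e-04] 85.6308839875488 0.15
```

View pics/scene0.png

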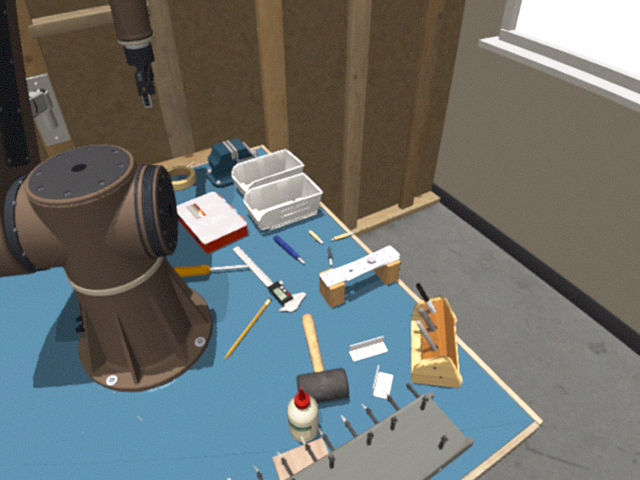

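View pics/side0.png

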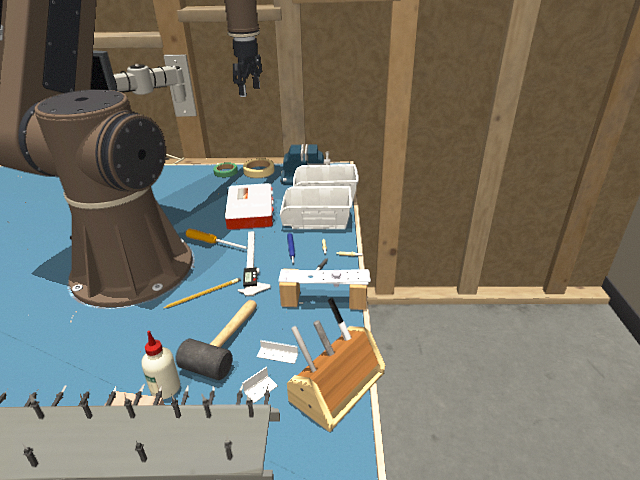

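The scene view shows three loose holders: brass at about (315,237) and (343,237), black at (331,257). The straps run (325,275)-(398,255), the rack is at about (432,340), and the bins are at (283,200) and (268,172). In the side view the punch is one of the tools at (300,345), (322,335) and (338,315).

```bash
python3 - <<'E'
from h import *
import pickle
S,D=[pickle.load(open(n+'0.pkl','rb')) for n in('scene','side')]
for n,a,b,z in [('br0',(315,237),(324,246),6),('br1',(343,237),(349,254),6),('blk',(331,257),(321,265),6),('deb',(289,250),(291,249),7),('clip',(368,348),(278,351),10)]:
    print(n,onz(S,a,z).round(),onz(D,b,z).round())
print('bins near rim corners',onz(S,[(244,200),(311,178),(320,201),(253,227)],75).round())
print('far',onz(S,[(232,172),(296,153),(303,172)],75).round())
print('strap ends',onz(S,[(322,270),(396,252)],68).round(),onz(D,[(281,276),(370,276)],68).round())
a=cv2.resize(S['frame'][220:400,300:480],None,fx=3.3,fy=3.3,interpolation=2)[:,:,::-1]
b=cv2.resize(D['frame'][225:435,260:400],None,fx=2.85,fy=2.85,interpolation=2)[:,:,::-1]
h=max(a.shape[0],b.shape[0]);h=min(h,600)
o=np.zeros((600,800,3),np.uint8);a=a[:,:400*1+0] if 0 else a
o[:594,:]=0;a=cv2.resize(a,(400,400));b=b[:598]
o[:400,:400]=a;o[:b.shape[0],400:400+b.shape[1]]=b[:,:400]
cv2.imwrite('pics/crop1.png',o)
E
```

```text
br0 [[464.  75.   6.]] [[465.  75.   6.]]
br1 [[527.  37.   6.]] [[527.  39.   6.]]
blk [[460. -11.   6.]] [[458.  -5.   6.]]
deb [[382.  65.   7.]] [[382.  62.   7.]]
clip [[ 378. -281.   10.]] [[ 380. -280.   10.]]
bins near rim corners [[340. 232.  75.]
 [544. 231.  75.]
 [509. 124.  75.]
 [314. 117.  75.]]
far [[365. 377.  75.]
 [575. 375.  75.]
 [540. 270.  75.]]
strap ends [[ 385.  -91.   68.]
 [ 562. -131.   68.]] [[ 376. -124.   68.]
 [ 565. -127.   68.]]
```

View pics/crop1.png

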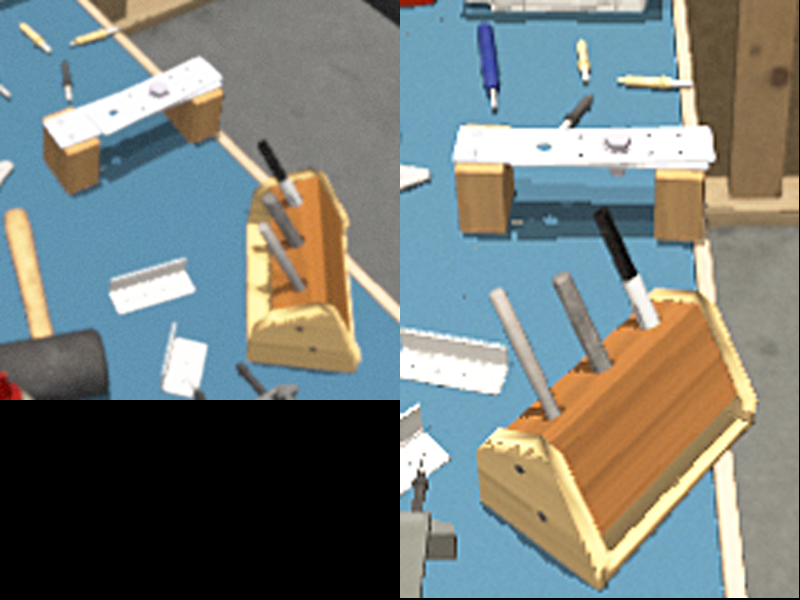

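>>> servo_tool(plan="1 0.018 -0.036 0.01 0;1 0.018 -0.036 0.01 0;1 0.018 -0.036 0.01 0;1 0.018 -0.036 0.01 0;1 0.018 -0.036 0.01 0;1 0.018 -0.036 0.01 0;1 0.018 -0.036 0.01 0;1 0.018 -0.036 0.01 0;1 0.018 -0.036 0.01 0;1 0.018 -0.036 0 0;1 0.018 -0.036 0 0;1 0.018 -0.036 0 0")

```text
time: 1.35
position: [441.5, 176.2, 321.4]
ee_rot: [0.176, 0.984, 0.0, 0.0]
contact_force: [1.1, 0.9, -0.1]
opening: 85.6
gripper_force: 0.0
```

```bash
python3 - <<'E'
from h import *
import pickle
c=shot('wrist','w1.png');pickle.dump(c,open('w1.pkl','wb'))
s=arm.read_state();print(s['position'],s['ee_rot'],s['qvel'],s['time'],s['contact_force'])
S,D=[pickle.load(open(n+'0.pkl','rb')) for n in('scene','side')]
h,e=tri(S,(420.6,308.7),D,(317.9,321.5));b,e2=tri(S,(435,329.4),D,(331.2,354.1))
print('head',h.round(),e,'bore',b.round(),e2,(h-b).round(),np.linalg.norm(h-b))
print('hole,bolt',onz(D,[(310.5,276.6),(336.5,275.9)],68).round(1))
for n,p in [('br0',(464,75,6)),('br1',(527,38,6)),('blk',(459,-8,6)),('hole',onz(D,[(310.5,276.6)],68))]: print(n,proj(c,p).round())
E
```

```text
[443.77248905 172.02979959 321.33820149] [ 1.76397616e-01  9.84318248e-01 -9.25311876e-04  7.82544926e-04] [0.09147921 0.00135729 0.004791   0.0148298  0.00062638 0.14460014] 1.4 [ 2.57577938 -3.76817381  0.65569487]
head [ 460. -323.  126.] 1.4708468790453086 bore [ 482. -350.   78.] 0.63640902883235 [-22.  28.  48.] 59.89399903947567
hole,bolt [[ 439.2 -127.1   68. ]
 [ 494.3 -125.5   68. ]]
br0 [[256. 231.]]
br1 [[250. 278.]]
blk [[202. 247.]]
hole [[ 95. 279.]]
```

View pics/w1.png

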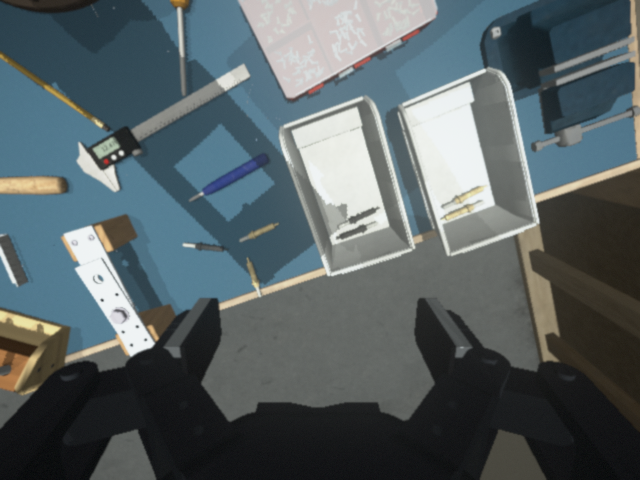

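The wrist view shows the near bin holding two black holders at (357,223) and the far bin holding two brass ones at (462,203); both low lips face the robot. Loose brass holders are at (258,232) and (254,276), black at (205,246). All three agree with the first estimates.

```bash
cat >> h.py <<'E'
def holder(c,guess,brass,win=32,z=6,r=None):
    u,v=proj(c,guess)[0].astype(int); f=cv2.cvtColor(c['frame'],cv2.COLOR_RGB2HSV).astype(int); x0,y0=max(u-win,0),max(v-win,0)
    p=f[y0:v+win,x0:u+win]
    m=((p[...,0]<40)&(p[...,1]>60)&(p[...,2]>60)) if brass else ((p[...,1]<110)&(p[...,2]<110))
    n,l,st,ce=cv2.connectedComponentsWithStats(m.astype(np.uint8))
    k=1+np.argmax(st[1:,4]); ys,xs=np.nonzero(l==k)
    P=onz(c,np.c_[xs+x0,ys+y0],z)[:,:2]; mu=P.mean(0); w,V=np.linalg.eigh(np.cov((P-mu).T)); a=V[:,1]; n_=V[:,0]
    t=(P-mu)@a; q=(P-mu)@n_; mid=(t.min()+t.max())/2
    prof=[(round(b),round(np.ptp(q[(t>=b)&(t<b+6)]),1)) for b in np.arange(t.min(),t.max()-2,6) if ((t>=b)&(t<b+6)).any()]
    print('blob',st[k,4],'px',ce[k]+[x0,y0],'mean',mu.round(1),'mid',(mu+a*mid).round(1),'len',np.ptp(t).round(1),'ang',round(np.degrees(np.arctan2(a[1],a[0]))%180,1),prof)
E
python3 - <<'E'
from h import *
import pickle
c=pickle.load(open('w1.pkl','rb'))
holder(c,(466,77,6),1,26);holder(c,(527,38,6),1,24);holder(c,(459,-8,6),0,24)
for n,f,b in [('black',[(281,128),(370,97)],[(329,275),(413,247)]),('brass',[(399,107),(487,72)],[(450,254),(537,221)])]:
    F=onz(c,f,48);B=onz(c,b,75); print(n,F.round(),B.round(),'c',((F.mean(0)+B.mean(0))/2).round(), 'len',np.linalg.norm(F.mean(0)[:2]-B.mean(0)[:2]), 'ang',np.degrees(np.arctan2(*(B[:].mean(0)-F.mean(0))[1::-1])))
E
```

```text
blob 109 px [260.76146789 230.81651376] mean [465.9  81.4] mid [465.8  82.5] len 39.9 ang 94.8 [(-19, np.float64(6.5)), (-13, np.float64(7.1)), (-7, np.float64(5.2)), (-1, np.float64(4.6)), (5, np.float64(5.1)), (11, np.float64(5.2)), (17, np.float64(4.5))]
blob 105 px [252.74285714 274.73333333] mean [524.3  43.6] mid [523.1  43.7] len 39.8 ang 173.9 [(-19, np.float64(8.2)), (-13, np.float64(6.3)), (-7, np.float64(5.8)), (-1, np.float64(5.3)), (5, np.float64(5.2)), (11, np.float64(5.7)), (17, np.float64(3.3))]
blob 503 px [213.40954274 236.61829026] mean [450.5  14.5] mid [451.4  13.5] len 54.1 ang 132.2 [(-28, np.float64(13.8)), (-22, np.float64(30.8)), (-16, np.float64(35.3)), (-10, np.float64(15.7)), (-4, np.float64(20.4)), (2, np.float64(32.6)), (8, np.float64(38.7)), (14, np.float64(27.1)), (20, np.float64(13.5))]
black [[349. 165.  48.]
 [353. 273.  48.]] [[535. 158.  75.]
 [535. 267.  75.]] c [443. 216.  62.] len 183.8436071980498 ang -2.123533633737171
brass [[375. 302.  48.]
 [374. 404.  48.]] [[560. 307.  75.]
 [555. 414.  75.]] c [466. 357.  62.] len 182.63953719964775 ang 2.413833302130885
```

>>> servo_tool(plan="0.6 0.02 -0.033 -0.03 3.5;0.6 0.02 -0.033 -0.03 3.5;0.6 0.02 -0.033 -0.03 3.5;0.6 0.02 -0.033 -0.03 3.5;0.6 0 0 -0.04 0;0.6 0 0 0 0;0.6 0 0 0 0")

```text
time: 2.1
position: [520.5, 46.0, 161.5]
ee_rot: [0.055, 0.998, -0.0, -0.001]
contact_force: [-0.4, -0.4, 0.4]
opening: 51.3
gripper_force: 0.0
```

```bash
python3 - <<'E'
from h import *
import pickle
c=shot('wrist','w2.png');pickle.dump(c,open('w2.pkl','wb'))
s=arm.read_state();print(s['position'],s['ee_rot'],s['qvel'].round(3) if hasattr(s['qvel'],'round') else s['qvel'])
holder(c,(524,39,6),1,60);holder(c,(466,76,6),1,55);
print(proj(c,[(524,39,6),(466,76,6),(459,-8,6)]))
E
```

```text
[521.40349365  46.2999378  162.55385648] [5.45107148e-02 9.98513159e-01 5.09601319e-05 2.25697451e-04] [ 0.006 -0.024 -0.009 -0.001 -0.007 -0.002]
blob 321 px [314.95950156 223.34579439] mean [522.9  43.6] mid [520.5  43.9] len 44.5 ang 173.5 [(-20, np.float64(9.3)), (-14, np.float64(9.3)), (-8, np.float64(5.6)), (-2, np.float64(5.5)), (4, np.float64(5.5)), (10, np.float64(5.5)), (16, np.float64(5.4)), (22, np.float64(0.9))]
blob 271 px [350.900369   155.39483395] mean [465.8  81.4] mid [465.5  85. ] len 43.5 ang 94.6 [(-18, np.float64(9.5)), (-12, np.float64(8.7)), (-6, np.float64(6.7)), (0, np.float64(6.3)), (6, np.float64(6.6)), (12, np.float64(6.5)), (18, np.float64(6.1))]
[[310.10546504 225.21170674]
 [344.72131947 156.40119151]
 [247.70391753 159.02093732]]
```

View pics/w2.png

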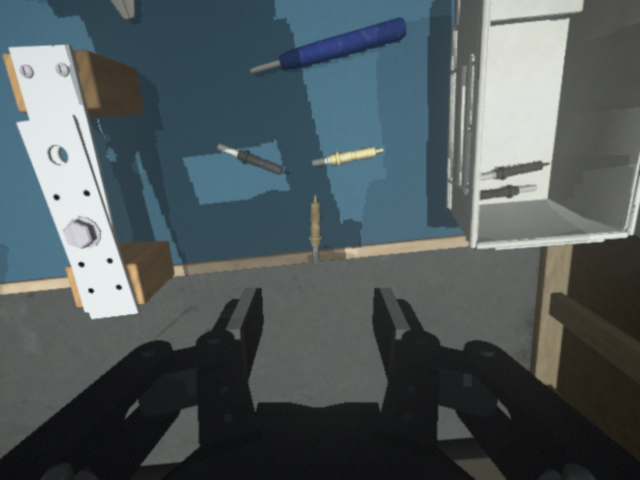

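The wrist view shows br1's body at (315,223) lying along x, br0 at (351,155), black at (252,158), and the strap hole at (58,155). Next I go down on br1.

>>> servo_tool(plan="0.5 0.003 -0.003 -0.04 0;0.5 0.001 0 -0.04 0;0.5 0 0 -0.04 0;0.5 0 0 -0.03 0;0.5 0 0 -0.009 0;0.5 0 0 0 0;0 0 0 0 0;0 0 0 0 0;0 0 0 0 0;0 0 0 0 0;0 0 0 0 0", newtons=25)

```text
time: 3.25
position: [526.6, 42.9, 4.2]
ee_rot: [0.055, 0.998, 0.0, 0.002]
contact_force: [-0.5, 2.4, 13.5]
opening: 11.6
gripper_force: 27.5
```

>>> servo_tool(plan="0 0 0 0.04 0;0 0 0 0.05 -8.2;0 0 0 0.05 -8.2;0 -0.01 0.039 0 -8.2;0 -0.01 0.039 0 -8.2;0 -0.01 0.039 0 -8.2;0 -0.01 0.039 0 -8.2;0 -0.01 0.039 0 -8.2;0 -0.01 0.039 0 -8.2;0 -0.01 0.039 0 -8.2;0 -0.01 0.039 0 -8.2;0 0 0 0 0")

```text
time: 4.45
position: [447.5, 348.9, 143.7]
ee_rot: [0.685, 0.729, 0.002, -0.0]
contact_force: [0.3, -0.7, 0.7]
opening: 11.0
gripper_force: 26.0
```

```bash
python3 - <<'E'
from h import *
import pickle
c=shot('wrist','w3.png');pickle.dump(c,open('w3.pkl','wb'))
s=arm.read_state();print(s['position'],s['ee_rot'],s['opening'],np.round(s['qvel'],3))
C=np.array([466,357,0]);
print(proj(c,[C+d for d in [(93,-54,75),(93,54,75),(-93,-54,48),(-93,54,48)]]).round())
E
```

```text
[447.76822378 346.74692121 143.45255509] [6.82003252e-01 7.31348481e-01 9.66482723e-04 1.71029441e-04] 11.239432740690901 [-0.047 -0.005  0.027 -0.009 -0.004 -0.108]
[[468. 323.]
 [502. 170.]
 [218. 291.]
 [214. 149.]]
```

View pics/w3.png

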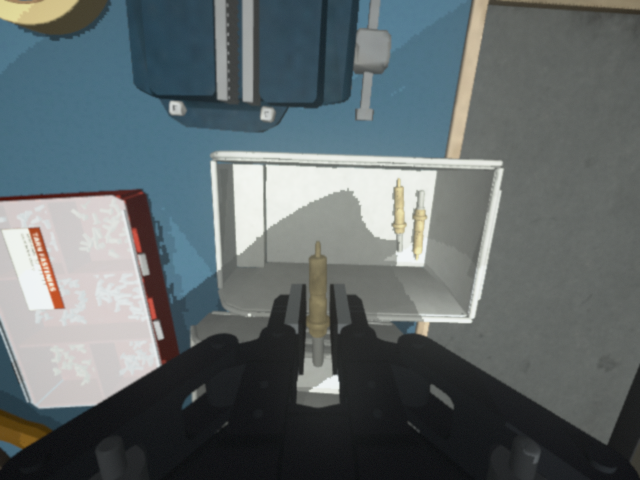

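The wrist view shows br1 held squarely between the pads, with the brass bin's rim corners at (502,165), (470,320) and (214,153), as predicted. I lower, release and go to br0, with the yaw already right.

>>> servo_tool(plan="0 -0.001 0.01 -0.03 0;0 0 0 -0.04 0;0 0 0 -0.04 0;0 0 0 -0.022 0;0 0 0 0 0;0.35 0 0 0 0;0.35 0 0 0 0;0.35 0 0 0.01 0;0.35 0 0 0.04 0;0.35 0 0 0.05 0;0.35 0.003 -0.044 0.03 0;0.35 0.003 -0.045 0 0")

```text
time: 5.7
position: [455.4, 269.6, 144.0]
ee_rot: [0.682, 0.732, 0.004, 0.002]
contact_force: [0.5, 0.3, -0.7]
opening: 29.7
gripper_force: 0.0
```

>>> servo_tool(plan="0.5 0.003 -0.045 0 0;0.5 0.003 -0.045 0 0;0.5 0.003 -0.045 0 0;0.5 0.003 -0.045 0 0;0.5 0 -0.008 0 0;0.5 0 0 -0.03 0;0.5 0 0 0 0;0.5 0 0 0 0")

```text
time: 6.5
position: [464.7, 80.7, 109.2]
ee_rot: [0.683, 0.731, -0.0, -0.0]
contact_force: [0.1, 0.7, 0.6]
opening: 42.7
gripper_force: 0.0
```

```bash
python3 - <<'E'
from h import *
c=shot('wrist','w4.png')
s=arm.read_state();print(s['position'],s['ee_rot'],s['opening'],np.round(s['qvel'],3))
holder(c,(466,81,6),1,50)
print(proj(c,[(466,81,6),(459,-8,6)]))
E
```

```text
[465.2319325   80.87386446 109.55664903] [6.82471847e-01 7.30911821e-01 2.32650690e-04 1.84931537e-04] 42.50817848675706 [ 0.004 -0.002 -0.006 -0.    -0.008  0.001]
blob 419 px [318.56324582 237.31980907] mean [465.9  81.1] mid [465.8  81.9] len 38.6 ang 94.3 [(-19, np.float64(9.4)), (-13, np.float64(10.1)), (-7, np.float64(6.2)), (-1, np.float64(5.4)), (5, np.float64(5.4)), (11, np.float64(5.3)), (17, np.float64(5.3))]
[[318.68091122 237.60888457]
 [303.16320578 337.25869571]]
```

>>> servo_tool(plan="0.5 0.001 -0.002 -0.04 0;0.5 0 0 -0.04 0;0.5 0 0 -0.02 0;0.5 0 0 -0.006 0;0.5 0 0 0 0;0 0 0 0 0;0 0 0 0 0;0 0 0 0 0;0 0 0 0 0;0 0 0 0.02 0;0 0 0 0.05 0;0 0 0 0.05 0")

```text
time: 7.75
position: [465.2, 78.2, 124.1]
ee_rot: [0.683, 0.731, -0.0, -0.0]
contact_force: [1.0, -0.8, -0.1]
opening: 11.4
gripper_force: 26.2
```

>>> servo_tool(plan="0 0 0.04 0.015 0;0 0 0.04 0 0;0 0 0.04 0 0;0 0 0.04 0 0;0 0 0.04 0 0;0 0 0.04 0 0;0 0 0.038 0 0;0 -0.001 0 0 0;0 0 0 0 0")

```text
time: 8.65
position: [464.6, 357.0, 138.0]
ee_rot: [0.682, 0.731, 0.0, 0.0]
contact_force: [-0.2, -1.5, -0.6]
opening: 11.1
gripper_force: 26.2
```

```bash
python3 - <<'E'
from h import *
c=shot('wrist','w5.png')
s=arm.read_state();print(s['position'],s['ee_rot'],s['opening'],s['gripper_force'],np.round(s['qvel'],3))
holder(c,(446,357,8),1,30,z=9)
print(proj(c,[(446,357,6)]))
E
```

```text
[464.67989558 356.1804112  137.9156722 ] [6.82531939e-01 7.30855761e-01 5.46680562e-05 7.08422752e-05] 11.045376035111085 26.22321456670761 [-0.023 -0.001  0.011 -0.002 -0.005 -0.   ]
blob 63 px [296.3015873  243.88888889] mean [447.9 342.5] mid [447.9 342.9] len 9.9 ang 94.6 [(-5, np.float64(5.9)), (1, np.float64(6.8))]
[[295.15612655 226.54076835]]
```

View pics/w5.png

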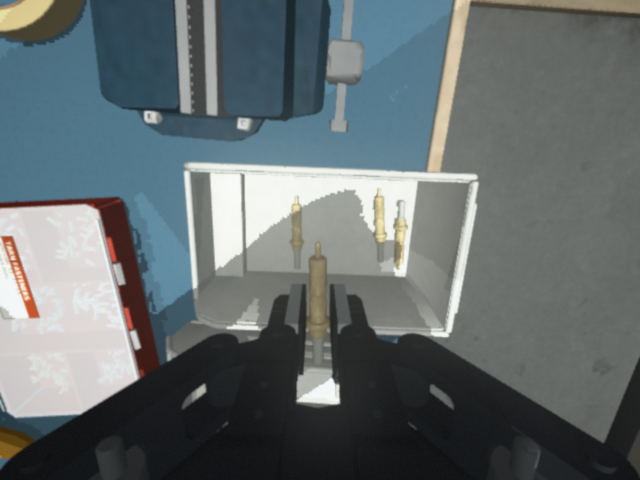

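br1 lies well in the brass bin at (297,230), and br0 is held squarely. I release br0 beside it.

>>> servo_tool(plan="0 0 0 -0.04 0;0 0 0 -0.04 0;0 0 0 -0.03 0;0 0 0 -0.01 0;0 0 0 0 0;0.25 0 0 0 0;0.25 0 0 0 0;0.25 0 0 0.01 0;0.25 0 0 0.03 0;0.25 0 0 0.05 0;0.25 0 0 0.04 0")

```text
time: 9.8
position: [465.1, 356.5, 151.0]
ee_rot: [0.683, 0.731, 0.001, 0.0]
contact_force: [1.0, 0.5, -0.4]
opening: 21.2
gripper_force: 0.0
```

```bash
python3 - <<'E'
from h import *
import pickle
c=pickle.load(open('w2.pkl','rb'))
P=onz(c,[(219,147),(237,153),(287,173)],6);print(P.round(1),np.degrees(np.arctan2(*(P[2]-P[0])[1::-1])))
c=shot('wrist','w6.png'); s=arm.read_state();print(s['position'],s['opening'])
f=cv2.cvtColor(c['frame'],cv2.COLOR_RGB2HSV).astype(int)
m=((f[...,0]<35)&(f[...,0]>15)&(f[...,1]>60)&(f[...,2]>60)).astype(np.uint8); m[:150]=0;m[345:]=0
n,l,st,ce=cv2.connectedComponentsWithStats(m)
for k in range(1,n):
    if st[k,4]>40: print(st[k],onz(c,ce[k],9).round(1))
E
```

```text
[[446.4 -30.8   6. ]
 [453.  -16.3   6. ]
 [474.6  24.3   6. ]] 62.88936510800985
[467.65258013 358.31151298 157.06493108] 20.780660883136505
[428 156   7  12  50] [[556.  417.1   9. ]]
[371 192  12  46 345] [[516.  368.6   9. ]]
[293 200   7  12  68] [[445.9 372.8   9. ]]
[391 216  11  47 292] [[535.4 352.4   9. ]]
[293 222   8  22  80] [[447.6 348.3   9. ]]
[314 222   8  21 101] [[466.2 349.7   9. ]]
[395 330   7  11  51] [[552.  250.8   9. ]]
```

Both brass holders are in. Next is the black one, at about (461,-2) with its axis at 63°.

>>> servo_tool(plan="0.5 0 -0.04 0 0;0.5 0 -0.04 0 0;0.5 0 -0.04 0 0;0.5 -0.001 -0.04 0 0;0.5 -0.001 -0.04 0 0;0.5 -0.001 -0.04 0 -7.8;0.5 -0.001 -0.04 0 -7.8;0.5 -0.001 -0.04 0 -7.8;0.5 -0.001 -0.038 0 -7.8;0.5 0 0 -0.05 0;0.5 0 0 0 0;0.5 0 0 0 0")

```text
time: 11.05
position: [458.3, -1.4, 98.1]
ee_rot: [0.854, 0.52, -0.001, -0.001]
contact_force: [-0.8, 0.7, 1.0]
opening: 42.6
gripper_force: 0.0
```

```bash
python3 - <<'E'
from h import *
c=shot('wrist','w7.png')
s=arm.read_state();print(s['position'],s['ee_rot'],s['opening'],np.round(s['qvel'],3))
u,v=proj(c,[(461,-2,6)])[0].astype(int);print(u,v)
p=c['frame'][v-60:v+60,u-60:u+60].astype(int);g=p.max(2)
bg=np.median(g);m=((g<70)).astype(np.uint8)
n,l,st,ce=cv2.connectedComponentsWithStats(m)
print(bg)
for k in range(1,n):
    if st[k,4]>60:
        ys,xs=np.nonzero(l==k);P=onz(c,np.c_[xs+u-60,ys+v-60],6);vx=cv2.fitLine(P[:,:2].astype(np.float32),2,0,.01,.01).ravel();print(st[k],ce[k],P.mean(0).round(1),np.degrees(np.arctan2(vx[1],vx[0])))
cv2.imwrite('pics/w7c.png',cv2.resize(p.astype(np.uint8)[:,:,::-1],None,fx=3,fy=3))
E
```

```text
[459.25447771  -1.11652622  98.91190697] [8.53786953e-01 5.20622531e-01 1.29577034e-04 4.52492688e-05] 42.430470064236054 [ 0.009 -0.02  -0.01   0.001 -0.009  0.001]
321 241
163.0
[  2 107   8  13  73] [  6.42465753 114.05479452] [404.2 -21.7   6. ] 47.929783
[104 107   8  13  70] [106.58571429 114.15714286] [473.2 -57.3   6. ] 75.23415
```

```bash
python3 - <<'E'
from h import *
c=shot('wrist')
u,v=321,241
p=c['frame'][v-55:v+45,u-45:u+45]; h=cv2.cvtColor(p,cv2.COLOR_RGB2HSV).astype(int)
m=((h[...,1]<100)&(h[...,2]<130)).astype(np.uint8)
n,l,st,ce=cv2.connectedComponentsWithStats(m)
for k in range(1,n):
    if st[k,4]>60:
        ys,xs=np.nonzero(l==k);P=onz(c,np.c_[xs+u-45,ys+v-55],6);vx=cv2.fitLine(P[:,:2].astype(np.float32),2,0,.01,.01).ravel();print(st[k],P.mean(0).round(1),np.degrees(np.arctan2(vx[1],vx[0])))
E
```

```text
[ 36  15  16  62 668] [463.3   2.6   6. ] 62.52157
```

>>> servo_tool(plan="0.5 0.003 0.002 -0.04 0;0.5 0 0 -0.04 0;0.5 0 0 -0.01 0;0.5 0 0 -0.005 0;0.5 0 0 0 0;0 0 0 0 0;0 0 0 0 0;0 0 0 0 0;0 0 0 0 0;0 0 0 0.02 0;0 0 0 0.05 0;0 0 0 0.05 0")

```text
time: 12.35
position: [461.1, 0.4, 124.0]
ee_rot: [0.854, 0.52, -0.001, -0.0]
contact_force: [2.1, 0.5, -0.6]
opening: 10.9
gripper_force: 25.9
```

>>> servo_tool(plan="0 -0.006 0.036 0.015 8.5;0 -0.006 0.036 0 8.5;0 -0.006 0.036 0 8.5;0 -0.006 0.036 0 0;0 -0.007 0.036 0 0;0 -0.007 0.036 0 0;0 0 0 0 0;0 0 0 0 0")

```text
time: 13.15
position: [423.8, 217.0, 138.0]
ee_rot: [0.718, 0.697, 0.0, 0.0]
contact_force: [-0.9, -1.0, -0.2]
opening: 11.5
gripper_force: 25.9
```

```bash
python3 - <<'E'
from h import *
c=shot('wrist','w8.png')
s=arm.read_state();print(s['position'],s['ee_rot'],s['opening'],s['gripper_force'])
C=np.array([443,216,0]);
print(proj(c,[C+d for d in [(93,-54,75),(93,54,75),(-93,-54,48),(-93,54,48)]]).round())
E
```

```text
[423.90342218 216.25403863 137.87591146] [7.17971455e-01 6.96072513e-01 1.74855643e-04 1.24223441e-04] 11.20683708998266 25.904740691184998
[[480. 326.]
 [500. 168.]
 [225. 313.]
 [207. 173.]]
```

View pics/w8.png

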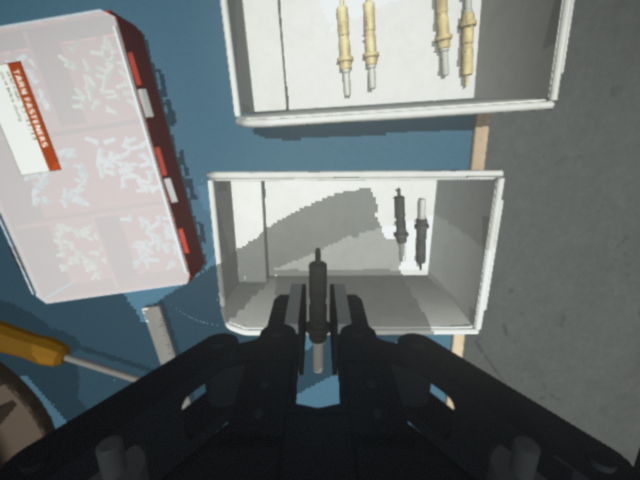

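Four brass holders show in the brass bin at (345,50), (370,45), (443,38) and (467,45). The black holder is held over the black bin, whose corners fit the prediction. I release it and go to the rack.

>>> servo_tool(plan="0 0 0 -0.04 0;0 0 0 -0.04 0;0 0 0 -0.035 0;0 0 0 -0.013 0;0 0 0 0 0;0.35 0 0 0 0;0.35 0 0 0 0;0.35 0 0 0.01 0;0.35 0 0 0.03 0;0.35 0 0 0.05 0;0.35 0 -0.02 0.05 0;0.35 0 -0.04 0.03 0")

```text
time: 14.4
position: [425.3, 158.9, 180.4]
ee_rot: [0.717, 0.697, 0.003, 0.001]
contact_force: [1.2, -0.5, 0.7]
opening: 29.9
gripper_force: 0.0
```

>>> servo_tool(plan="0.35 0.003 -0.04 0.02 -8.3;0.35 0.003 -0.04 0.02 -8.3;0.35 0.003 -0.04 0 -8.3;0.35 0.003 -0.04 0 -8.3;0.35 0.003 -0.04 0 -8.3;0.35 0.003 -0.04 0 -8.3;0.35 0.003 -0.04 0 0;0.35 0.003 -0.04 0 0;0.35 0.003 -0.04 0 0;0.35 0.003 -0.04 0 0;0.35 0 -0.04 0 0;0.35 0 -0.03 0 0")

```text
time: 15.6
position: [453.7, -314.5, 217.6]
ee_rot: [0.945, 0.328, 0.001, 0.001]
contact_force: [0.1, -1.1, 0.5]
opening: 30.2
gripper_force: 0.0
```

```bash
python3 - <<'E'
from h import *
import pickle
s=arm.read_state();print(s['position'],s['ee_rot'],s['opening'],np.round(s['qvel'],3),s['time'])
arm.read_camera('wrist')
c=shot('wrist','w9.png');pickle.dump(c,open('w9.pkl','wb'))
S=shot('scene','s9.png');D=shot('side','d9.png')
pickle.dump((S,D),open('sd9.pkl','wb'))
print(proj(c,[(460,-323,126),(482,-350,78),(439,-127,68)]).round(), arm.read_state()['position'])
o=np.zeros((600,800,3),np.uint8)
o[:480,:500]=c['frame'][:,:500]
o[:300,500:]=cv2.resize(S['frame'][290:390,390:490],(300,300),interpolation=2)
o[300:,500:]=cv2.resize(D['frame'][290:390,280:380],(300,300),interpolation=2)
cv2.imwrite('pics/comp9.png',o[:,:,::-1])
E
```

```text
[ 453.74524452 -314.51312071  217.60354907] [9.44556381e-01 3.28347563e-01 5.15753659e-04 9.24269141e-04] 30.173597879463685 [-0.429  0.22  -0.349  0.006  0.138 -0.421] 15.6
[[327. 241.]
 [365. 224.]
 [118.  94.]] [ 453.57899602 -312.4578169   216.94320417]
```

View pics/comp9.png

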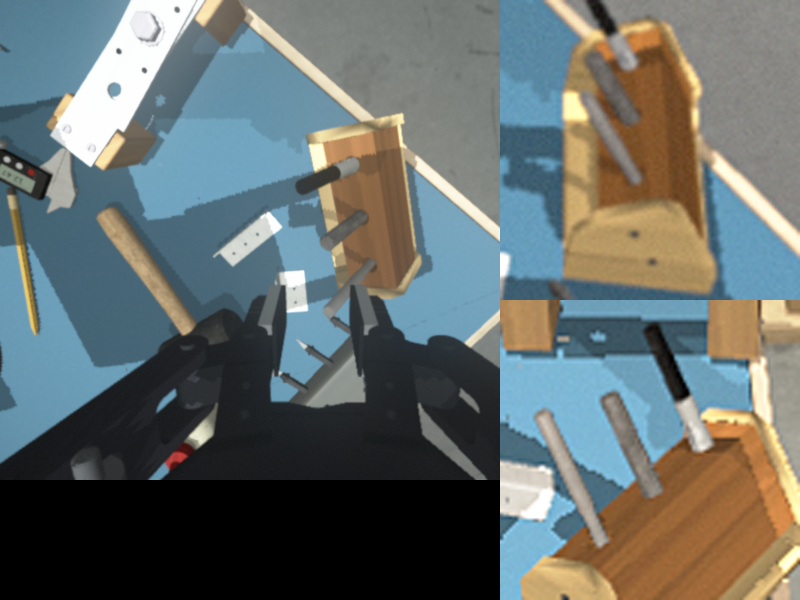

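The wrist view shows the punch head at (329,243) and its bore at (363,216), with the marker's mouth at (355,166) and the scriber's at (372,266). Both other views show the same tools clearly.

```bash
python3 - <<'E'
from h import *
import pickle
S,D=pickle.load(open('sd9.pkl','rb'));c=pickle.load(open('w9.pkl','rb'))
P=dict(ph=((421.3,310),(317,323.3),(329,243)),pm=((434,329.3),(331,354),(363,216)),sh=((419,322.3),(295,328),(330,312)),sm=((435.3,350.7),(313.3,370.3),(372,266)),mm=((433.3,310.7),(347.3,338.7),(355,166)))
V={}
for k,(a,b,w) in P.items():
    r=[tri(S,a,D,b),tri(S,a,c,w),tri(D,b,c,w)]
    V[k]=r[0][0];print(k,[(x[0].round(1),round(x[1],1)) for x in r])
def an(v): return np.degrees(np.arctan2(v[1],v[0]))
print('width dir',an(V['mm']-V['sm']),np.linalg.norm(V['mm']-V['sm']),'lean',an(V['ph']-V['pm']),an(V['sh']-V['sm']))
W=onz(c,[P[k][2] for k in('sm','pm','mm')],80);print(W.round(1),an(W[2]-W[0]))
print('hole/bolt wrist',onz(c,[(114,90),(148,27)],68).round(1), an((lambda q:q[1]-q[0])(onz(c,[(114,90),(148,27)],68))))
E
```

```text
ph [(array([ 458.5, -326.1,  125.8]), np.float64(0.5)), (array([ 459.2, -325.6,  124.3]), np.float64(0.1)), (array([ 459. , -325.3,  125.1]), np.float64(0.8))]
pm [(array([ 481.5, -348.4,   75.8]), np.float64(0.5)), (array([ 485.1, -346. ,   70.3]), np.float64(0.2)), (array([ 483.5, -345.4,   72.5]), np.float64(3.8))]
sh [(array([ 424. , -355.7,  144.4]), np.float64(0.5)), (array([ 423.6, -355.2,  143.9]), np.float64(1.4)), (array([ 423.6, -354.7,  143.9]), np.float64(0.9))]
sm [(array([ 451.6, -385.3,   76. ]), np.float64(3.9)), (array([ 453.9, -384.3,   69.5]), np.float64(0.3)), (array([ 453.6, -382.1,   74.5]), np.float64(2.6))]
mm [(array([ 510.7, -313.7,   76.7]), np.float64(0.4)), (array([ 513.8, -311.7,   73. ]), np.float64(0.7)), (array([ 512.4, -311.7,   74.3]), np.float64(3.4))]
width dir 50.482803868919284 92.93595160251826 lean 135.95520297559474 132.95660525442048
[[ 456.  -380.1   80. ]
 [ 486.1 -343.6   80. ]
 [ 514.1 -310.9   80. ]] 49.98997203399666
hole/bolt wrist [[ 440.  -123.1   68. ]
 [ 495.4 -122.3   68. ]] 0.7993356404472062
```

>>> servo_tool(plan="0.565 0.005 -0.007 -0.02 6;0.565 0.005 -0.007 -0.02 6;0.565 0.005 -0.007 -0.02 0;0.565 0 0 0 0;0.565 0 0 0 0;0.565 0 0 0 0;0.565 0 0 0 0")

```text
time: 16.5
position: [469.3, -333.0, 157.1]
ee_rot: [0.905, 0.426, 0.0, 0.001]
contact_force: [0.5, -0.7, 0.0]
opening: 48.2
gripper_force: 0.0
```

```bash
python3 - <<'E'
from h import *
s=arm.read_state();print(s['position'],s['ee_rot'],s['opening'],np.round(s['qvel'],3),s['contact_force'])
q=s['ee_rot'];print('yaw',2*np.degrees(np.arctan2(q[1],q[0]))-90)
c=shot('wrist','w10.png');print(proj(c,[(459,-325.5,125),(483,-345.5,70)]))
f=c['frame'][200:290,270:380];g=cv2.cvtColor(f,cv2.COLOR_RGB2HSV).astype(int)
m=((g[...,1]<50)&(g[...,2]>40)).astype(np.uint8)
n,l,st,ce=cv2.connectedComponentsWithStats(m)
for k in range(1,n):
    if st[k,4]>100: print(st[k]+[270,200,0,0,0],ce[k]+[270,200])
E
```

```text
[ 469.25969917 -333.01574611  157.09027244] [9.04874893e-01 4.25677011e-01 3.27080338e-04 6.34804935e-04] 48.20039491286304 [-0.004  0.007  0.001 -0.003 -0.005 -0.003] [ 0.45543257 -0.6687925   0.04119488]
yaw -39.612939244966476
[[294.76475224 276.66257637]
 [342.72822179 245.92148843]]
[ 270  200   81   90 1816] [309.1685022  250.85792952]
```

>>> servo_tool(plan="0.565 -0.001 0 -0.03 0;0.565 0 0 -0.02 0;0.565 0 0 -0.013 0;0.565 0 0 -0.01 0;0.565 0 0 0 0;0.565 0 0 0 0")

```text
time: 17.15
position: [468.3, -333.4, 83.3]
ee_rot: [0.905, 0.426, 0.0, 0.0]
contact_force: [0.6, 0.3, 0.1]
opening: 48.5
gripper_force: 0.0
```

>>> servo_tool(plan="0 0 0 0 0;0 0 0 0 0;0 0 0 0 0;0 0 0 0 0;0 0 0 0 0;0 0 0 0 0", newtons=30)

```text
time: 17.75
position: [471.5, -336.0, 85.1]
ee_rot: [0.905, 0.426, 0.002, 0.004]
contact_force: [9.2, -8.4, 6.8]
opening: 25.6
gripper_force: 25.8
```

>>> servo_tool(plan="0 -0.0038 0.0032 0.0087 0;0 -0.0038 0.0032 0.0087 0;0 -0.0038 0.0032 0.0087 0;0 -0.0038 0.0032 0.0087 0;0 0 0 0 0")

```text
time: 18.25
position: [455.6, -322.7, 120.8]
ee_rot: [0.905, 0.426, 0.002, 0.004]
contact_force: [4.4, -4.8, 17.6]
opening: 25.0
gripper_force: 27.7
```

```bash
python3 - <<'E'
from h import *
s=arm.read_state();print(s['position'],s['ee_rot'],s['opening'],s['contact_force'],s['gripper_force'])
S=shot('scene','s11.png');D=shot('side','d11.png')
o=np.zeros((480,800,3),np.uint8)
o[:400,:400]=cv2.resize(S['frame'][270:370,380:480],(400,400),interpolation=2)
o[:400,400:]=cv2.resize(D['frame'][270:370,270:370],(400,400),interpolation=2)
cv2.imwrite('pics/comp11.png',o[:,:,::-1])
for C in (S,D): print(proj(C,[s['position'],np.array(s['position'])+[0,0,19]]).round())
E
```

```text
[ 455.64643875 -322.69216888  120.80054516] [0.90491033 0.42558085 0.00189516 0.00382624] 25.013769247055176 [ 4.35706362 -4.81411069 17.56711236] 27.682657548284624
[[419. 311.]
 [420. 304.]]
[[315. 324.]
 [315. 316.]]
```

>>> servo_tool(plan="0 -0.0038 0.0032 0.0087 0;0 -0.0038 0.0032 0.0087 0;0 -0.0038 0.0032 0.0087 0;0 0 0 0 0")

```text
time: 18.75
position: [441.1, -310.5, 145.0]
ee_rot: [0.905, 0.426, 0.0, 0.0]
contact_force: [-0.5, -1.4, -1.1]
opening: 10.7
gripper_force: 33.1
```

>>> servo_tool(plan="0 -0.002 0.002 0.02 0;0 -0.002 0.002 0.03 0;0 0 0 0.04 0;0 0 0 0.02 0;0 0 0 0 0;0 0 0 0 0")

```text
time: 19.35
position: [437.3, -306.7, 253.5]
ee_rot: [0.905, 0.426, 0.0, 0.0]
contact_force: [-0.2, 0.9, -1.1]
opening: 10.2
gripper_force: 33.1
```

```bash
python3 - <<'E'
from h import *
import pickle
s=arm.read_state();print(s['position'],s['ee_rot'],s['opening'],s['contact_force'],s['gripper_force'])
S=shot('scene','s12.png');D=shot('side','d12.png');pickle.dump((S,D,s),open('sd12.pkl','wb'))
o=np.zeros((600,800,3),np.uint8); p=np.array(s['position'])
for i,C in enumerate((S,D)):
    u,v=proj(C,p)[0].astype(int);print(u,v)
    x0,y0=u-33,v-45;print('origin',x0,y0)
    o[:,400*i:400*i+400]=cv2.resize(C['frame'][y0:y0+100,x0:x0+67],(400,600),interpolation=cv2.INTER_CUBIC)
cv2.imwrite('pics/comp12.png',o[:,:,::-1])
E
```

```text
[ 437.28864483 -306.71650478  253.51974361] [9.04917600e-01 4.25586801e-01 5.20907675e-05 9.40020190e-05] 10.212267714212341 [-0.16772885  0.89982032 -1.13345302] 33.130406867712736
415 258
origin 382 213
301 255
origin 268 210
```

View pics/comp12.png

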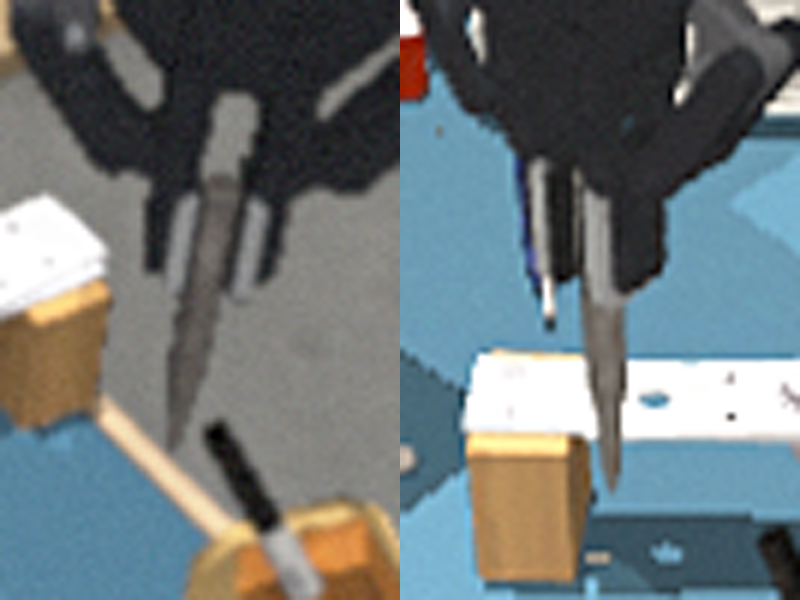

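The composite shows the punch held between the pads, point down. In the scene view its head is at (419.2,243) and tip at (410.8,287.7); in the side view its tip is at (303.5,291.7).

```bash
python3 - <<'E'
from h import *
import pickle
S,D,s=pickle.load(open('sd12.pkl','rb'));p=np.array(s['position'])
tip,e=tri(S,(410.8,287.7),D,(303.5,291.7));print('tip',tip.round(1),e,'rel TCP',(tip-p).round(1))
# midlines by segmentation is noisy: fit centreline per row from eye-picked points
sc=[(222,180),(210,250),(200,330),(186,380),(172,448)];sd=[(607,310),(606,350),(610,400),(612,490)]
sc=[(382+a/5.97,213+b/6) for a,b in sc]; sd=[(268+(a-400)/5.97,210+b/6) for a,b in sd]
# planes through each camera's line -> axis direction
def plane(C,pts):
    o,R=ray(C,pts);R/=np.linalg.norm(R,axis=1,keepdims=True);return o,np.linalg.svd(R)[2][2]
o1,n1=plane(S,sc);o2,n2=plane(D,sd);d=np.cross(n1,n2);d*=np.sign(d[2])/np.linalg.norm(d);print('axis',d,'tilt',np.degrees(np.arccos(d[2])),'az',np.degrees(np.arctan2(d[1],d[0])))
print('vertical through tip:',proj(S,[tip,tip+[0,0,108]]),proj(D,[tip,tip+[0,0,108]]))
for L in (100,108):print('pred head',proj(S,tip+d*L))
E
```

```text
tip [ 437.6 -309.   182. ] 1.2125500049394722 rel TCP [  0.3  -2.3 -71.6]
axis [0.01603845 0.02146799 0.99964088] tilt 1.5355679344933324 az 53.237066339283125
vertical through tip: [[410.79638805 288.04117089]
 [419.50348004 242.87940642]] [[303.64808374 291.36214945]
 [300.65923844 237.2548365 ]]
pred head [[418.68861301 245.45291221]]
pred head [[419.37192326 241.72022315]]
```

>>> servo_tool(plan="0 -0.007 0.03 0 0;0 -0.007 0.03 0 0;0 -0.007 0.03 -0.02 0;0 -0.006 0.027 -0.03 0;0 0 0 0 0;0 0 0 0 0;0 0 0 0 0")

```text
time: 20.15
position: [410.9, -190.4, 203.7]
ee_rot: [0.905, 0.426, 0.0, 0.0]
contact_force: [0.1, -0.9, -0.8]
opening: 10.6
gripper_force: 33.1
```

```bash
cat > hole.py <<'E'
from h import *
import pickle
def blobs(c,g,win,tag):
    u,v=proj(c,g)[0].astype(int);x0,y0=max(u-win,0),max(v-win,0)
    h=cv2.cvtColor(c['frame'][y0:v+win,x0:u+win],cv2.COLOR_RGB2HSV).astype(int)
    for nm,m in (('blue',(h[...,1]>70)&(h[...,0]>85)&(h[...,0]<125)),('notwhite',(h[...,2]<165)|(h[...,1]>60))):
        n,l,st,ce=cv2.connectedComponentsWithStats(m.astype(np.uint8))
        for k in range(1,n):
            x,y,w,hh,a=st[k]
            if a>12 and x>0 and y>0 and x+w<m.shape[1] and y+hh<m.shape[0]:
                ct=cv2.findContours((l==k).astype(np.uint8),0,1)[0][0]
                P=onz(c,ct[:,0]+[x0,y0],68 if nm!='blue' else 66.5)
                print(tag,nm,a,'px',(ce[k]+[x0,y0]).round(1),'c',onz(c,ce[k]+[x0,y0],68 if nm!='blue' else 66.5)[0].round(1),'size x',np.ptp(P[:,0]).round(1),'y',np.ptp(P[:,1]).round(1),'yr',P[:,1].min().round(1),P[:,1].max().round(1))
if __name__=='__main__':
    s=arm.read_state();print(s['position'],s['opening'],np.round(s['qvel'],3))
    c=shot('wrist','w13.png');pickle.dump(c,open('w13.pkl','wb'));S=shot('scene','s13.png');D=shot('side','d13.png');pickle.dump((S,D),open('sd13.pkl','wb'))
    blobs(c,(440,-123,68),45,'w13');blobs(c,(495,-123,77),30,'w13bolt')
    blobs(pickle.load(open('w9.pkl','rb')),(440,-123,68),16,'w9');blobs(pickle.load(open('w2.pkl','rb')),(440,-123,68),25,'w2')
    S0=pickle.load(open('scene0.pkl','rb'));D0=pickle.load(open('side0.pkl','rb'))
    blobs(S0,(440,-123,68),10,'S0');blobs(D0,(440,-123,68),10,'D0')
E
python3 hole.py
```

```text
[ 410.88065441 -190.39564658  203.74944276] 10.607373103276197 [-0.008 -0.006 -0.01   0.     0.002  0.002]
w13 notwhite 22 px [308.9 107.9] c [ 467.  -112.5   68. ] size x 3.3 y 3.7 yr -114.2 -110.5
w13 notwhite 19 px [327.2 130.2] c [ 467.5 -134.2   68. ] size x 3.4 y 2.8 yr -135.7 -132.9
w13 notwhite 115 px [290.5 140.4] c [ 440.1 -121.6   68. ] size x 11.3 y 7.7 yr -125.5 -117.8
w9 blue 100 px [114.5  89.4] c [ 440.2 -122.4   66.5] size x 9.6 y 7.3 yr -126.1 -118.8
w9 notwhite 133 px [113.7  89.2] c [ 440.3 -122.6   68. ] size x 11.2 y 9.0 yr -127.2 -118.2
w2 blue 50 px [ 63.5 154.5] c [ 439.8 -120.3   66.5] size x 7.5 y 3.6 yr -122.1 -118.5
w2 notwhite 54 px [ 50.3 153.9] c [ 438.5 -127.9   68. ] size x 11.7 y 5.8 yr -130.0 -124.1
w2 notwhite 101 px [ 62.4 154.4] c [ 439.7 -119.9   68. ] size x 10.0 y 5.6 yr -122.8 -117.2
```

```bash
cat > tip.py <<'E'
from h import *
import pickle
def tippix(C,C0,p,verbose=1):
    a=cv2.absdiff(C['frame'],C0['frame']).max(2).astype(int); H=[]
    for dz in range(-14,-70,-4):   # rows along expected punch, below finger ends
        u,v=proj(C,p+[0,0,dz])[0]; r=int(round(v)); seg=a[r,int(u)-9:int(u)+10]>28; x=np.nonzero(seg)[0]
        if len(x): H.append((r,x.mean()+int(u)-9,len(x),round(x.mean()+int(u)-9-u,1)))
    u,v=proj(C,p+[0,0,-71.6])[0]
    sub=a[int(v)-12:int(v)+12,int(u)-7:int(u)+8]>28
    return H,(sub.sum(1)),int(v)-12
if __name__=='__main__':
    s=arm.read_state();p=np.array(s['position'])
    C=shot('scene'),shot('side');C0=[pickle.load(open(n+'0.pkl','rb')) for n in('scene','side')]
    for c,c0 in zip(C,C0):
        H,n,v0=tippix(c,c0,p);print([(r,w,d) for r,_,w,d in H]);print(v0,n,'pred tip row',proj(c,p+[0,0,-71.6]).round(1))
E
python3 tip.py
```

```text
[(252, 9, np.float64(1.9)), (253, 8, np.float64(1.4)), (255, 7, np.float64(0.5)), (256, 8, np.float64(0.2)), (258, 7, np.float64(-0.2)), (259, 7, np.float64(-0.1)), (261, 6, np.float64(0.5)), (262, 5, np.float64(0.1)), (263, 6, np.float64(1.6)), (265, 4, np.float64(-0.2)), (266, 4, np.float64(-0.0)), (268, 4, np.float64(1.6)), (269, 4, np.float64(-1.3)), (271, 3, np.float64(-2.2))]
260 [8 6 5 5 5 4 4 3 4 4 3 3 2 2 1 0 0 0 0 0 0 0 0 0] pred tip row [[359.1 272.7]]
[(247, 7, np.float64(0.0)), (248, 7, np.float64(-0.1)), (250, 6, np.float64(-0.7)), (252, 6, np.float64(0.2)), (254, 6, np.float64(0.0)), (255, 6, np.float64(-0.1)), (257, 5, np.float64(0.1)), (259, 6, np.float64(-0.3)), (260, 5, np.float64(0.1)), (262, 5, np.float64(-0.0)), (264, 4, np.float64(-0.7)), (265, 4, np.float64(-0.8)), (267, 3, np.float64(-0.4)), (269, 3, np.float64(-0.5))]
259 [6 5 5 5 4 4 4 3 3 3 3 2 0 0 0 0 0 0 0 0 0 0 0 0] pred tip row [[293.6 271.1]]
```

>>> servo_tool(plan="0 0.01 0.024 0 0;0 0.01 0.024 0 0;0 0.009 0.023 -0.02 0;0 0 0 -0.034 0;0 0 0 0 0;0 0 0 0 0;0 0 0 0 0", newtons=50)

```text
time: 21.1
position: [440.0, -119.5, 151.0]
ee_rot: [0.905, 0.425, 0.0, 0.0]
contact_force: [0.3, -0.6, 0.0]
opening: 10.5
gripper_force: 49.3
```

```bash
cat > look.py <<'E'
from h import *
import pickle
# tip vs through-hole in side and scene pictures: print V rows around the hole, and diff mask tip
from tip import tippix
s=arm.read_state();p=np.array(s['position']);print(p.round(1),s['opening'],np.round(s['contact_force'],1))
C=shot('scene','s14.png'),shot('side','d14.png');C0=[pickle.load(open(n+'0.pkl','rb')) for n in('scene','side')]
pickle.dump(C,open('sd14.pkl','wb'))
for c,c0 in zip(C,C0):
    u,v=proj(c,(440.2,-121.6,68))[0].astype(int); print('hole pred',proj(c,(440.2,-121.6,68)).round(1))
    h=cv2.cvtColor(c0['frame'][v-6:v+7,u-9:u+10],cv2.COLOR_RGB2HSV); print('sat origin',u-9,v-6);print(h[...,1])
    H,n,v0=tippix(c,c0,p);print([(r,w,float(d)) for r,_,w,d in H]);print(v0,n)
E
python3 look.py
```

```text
[ 440.  -119.5  151. ] 10.536954239205581 [ 0.3 -0.6  0. ]
hole pred [[350.5 269.1]]
sat origin 341 263
[[116 122 120 120 116 101  76  49  16   5   0   0   0   0   0   0   1   2
    1]
 [126 121 103  77  60  31   9   0   0   0   0   0   0   0   1   0   1   0
    1]
 [ 98  69  31   7   1   0   0   0   0   0   0   1   0   0   0   0   0   0
    0]
 [ 23   5   0   0   0   0   0   0   0   0   0   0   0   0   0   0   0   0
    0]
 [  0   0   0   0   0   0   0   0   0   0   0   0   0   1   0   0   0   0
    0]
 [  0   0   0   0   1   1   0   0   0   0   0   0   0   0   1   0   0   0
    0]
 [  1   1   0   0   0   0   0   1   2  18  24   3   2   0   0   0   0   0
    0]
 [  0   0   0   0   0   0   0   1  50 106 106  50   3   1   0   0   1   0
    0]
 [  0   1   0   0   0   0   0   1  47  97  73  16   2   1   0   0   0   0
    1]
 [  0   1   0   0   0   1   0   0   4  14   7   0   0   0   1   0   1   0
    0]
 [  1   0   0   1   0   0   0   0   0   0   0   0   0   0   0   0   0   0
    0]
 [  1   1   0   0   1   0   1   0   0   0   0   0   0   0   0   0   0   0
    3]
 [  0   0   1   0   0   
[... 1044 characters left out ...]
 0   0   0   0   0   6  73 104 117 127  99   1   0   0   0   0   0   0
    0]
 [  0   0   0   0   0   0  22  85 135 105  57   0   0   0   0   0   0   0
    0]
 [  0   0   0   0   0   0   0   0   0   0   0   0   0   0   0   0   0   0
    0]
 [  0   0   0   0   0   0   0   0   0   0   0   0   0   0   0   0   0   0
    0]
 [  0   0   0   0   0   0   0   0   0   0   0   0   0   0   0   0   0   0
    0]]
[(248, 6, -0.3), (249, 6, -0.4), (251, 6, -0.5), (253, 6, -0.5), (254, 6, -0.6), (256, 7, -0.2), (257, 6, 0.2), (259, 5, -0.3), (260, 5, -0.4), (262, 4, 0.0), (263, 4, -0.0), (265, 6, 2.6), (267, 7, 3.1), (268, 6, 3.8)]
258 [ 5  5  5  4  4  4  4  4  5  5  4  4 15 12 13 15 15 11 11 12 15 15 15 15]
```

>>> servo_tool(plan="0 -0.0005 -0.0005 -0.003 0;0 0 0 -0.004 0;0 0 0 -0.004 0;0 0 0 -0.004 0;0 0 0 0 0;0 0 0 0 0")

```text
time: 21.8
position: [438.8, -119.3, 134.5]
ee_rot: [0.905, 0.426, -0.0, -0.0]
contact_force: [0.6, -0.8, -0.2]
opening: 10.8
gripper_force: 49.4
```

>>> servo_tool(plan="0 0 0 -0.003 0;0 0 0 -0.003 0;0 0 0 -0.003 0;0 0 0 0 0;0 0 0 0 0")

```text
time: 22.3
position: [438.8, -119.2, 125.6]
ee_rot: [0.905, 0.426, -0.0, -0.0]
contact_force: [-0.4, -1.8, -2.0]
opening: 10.1
gripper_force: 49.4
```

>>> servo_tool(plan="0 0 0 -0.003 0;0 0 0 -0.003 0;0 0 0 -0.003 0;0 0 0 -0.003 0;0 0 0 0 0;0 0 0 0 0")

```text
time: 22.9
position: [438.7, -119.2, 113.6]
ee_rot: [0.905, 0.426, -0.0, -0.0]
contact_force: [0.4, -1.4, -0.3]
opening: 10.6
gripper_force: 49.3
```

>>> servo_tool(plan="0 0 0 -0.003 0;0 0 0 -0.003 0;0 0 0 -0.002 0;0 0 0 0 0;0 0 0 0 0")

```text
time: 23.4
position: [438.8, -119.3, 105.7]
ee_rot: [0.905, 0.426, -0.0, -0.0]
contact_force: [0.4, -0.7, -1.6]
opening: 10.3
gripper_force: 49.4
```

>>> servo_tool(plan="0 0 0 -0.003 0;0 0 0 -0.003 0;0 0 0 -0.002 0;0 0 0 0 0;0 0 0 0 0")

```text
time: 23.9
position: [438.8, -119.3, 97.6]
ee_rot: [0.905, 0.426, -0.0, -0.0]
contact_force: [-0.7, -0.9, -0.8]
opening: 10.3
gripper_force: 49.3
```

>>> servo_tool(plan="0 0 0 -0.003 0;0 0 0 -0.003 0;0 0 0 -0.002 0;0 0 0 0 0;0 0 0 0 0")

```text
time: 24.4
position: [438.8, -119.3, 89.6]
ee_rot: [0.905, 0.426, -0.0, -0.0]
contact_force: [-0.5, -1.6, -1.9]
opening: 10.4
gripper_force: 49.3
```

```bash
python3 - <<'E'
from h import *
import pickle
s=arm.read_state();print(s['position'],s['opening'],s['contact_force'],s['ft_torque'],s['time'])
c=shot('wrist','w15.png');S=shot('scene','s15.png');D=shot('side','d15.png')
pickle.dump((c,S,D),open('f15.pkl','wb'))
print(proj(c,[(440,-121,68),(467,-112.5,68),(467,-134,68),(495,-122.5,77)]).round())
# small drilled holes of the upper strap: before midpoint (467.25,-123.35)
h=cv2.cvtColor(c['frame'],cv2.COLOR_RGB2HSV).astype(int);m=((h[...,2]<140)).astype(np.uint8)
n,l,st,ce=cv2.connectedComponentsWithStats(m)
for k in range(1,n):
    if 15<st[k,4]<900: 
        P=onz(c,ce[k],68)[0]
        if 400<P[0]<590 and -160<P[1]<-90: print(st[k],P.round(1))
# tip z: diff vs initial side image column near punch below straps
D0=pickle.load(open('side0.pkl','rb'))
for C,nm in((D,'side'),(S,'scene')):
    C0=pickle.load(open(nm+'0.pkl','rb')); p=np.array(s['position'])
    u,v=proj(C,p+[0,0,-72])[0].round().astype(int); a=cv2.absdiff(C['frame'],C0['frame']).max(2)[v-16:v+8,u-8:u+9]; print(nm,u,v);print((a>25).astype(int).sum(1))
E
```

```text
[ 438.84473723 -119.30926913   89.64520881] 10.421880275353292 [-0.45783514 -1.58164921 -1.89809622] [-0.30338129  0.07721353 -0.03739248] 24.4
[[321. 284.]
 [351. 242.]
 [376. 272.]
 [411. 228.]]
[507  77   5   7  31] [568.  -97.4  68. ]
[466 100  11   7  33] [549.9 -94.9  68. ]
[474 147   7   7  38] [ 541.2 -114.5   68. ]
[433 174   9   9  64] [ 519.3 -113.2   68. ]
[497 186   5   5  19] [ 539.9 -136.6   68. ]
[558 193   6   6  30] [ 561.1 -159.3   68. ]
[389 205  21  35 150] [ 491.7 -117.4   68. ]
[455 210   8   8  49] [ 517.8 -135.    68. ]
[345 233  10   9  66] [ 468.  -109.9   68. ]
[369 266   9   8  50] [ 466.7 -131.9   68. ]
side 311 292
[16 16 17 17 17 17 17 10  5  5  5  6  4 16 17 17 17 17 17 17  0  0  0  0]
scene 349 284
[17 17 17 17 17 17 17 17 17 17 17 17 17 17 16 14 13  9  2  0  0  0  0  3]
```

>>> servo_tool(plan="0 0 0.0005 0 0;0 0 0 0 0;0 0 0 0 0")

```text
time: 24.85
position: [438.9, -118.9, 89.8]
ee_rot: [0.905, 0.426, 0.0, 0.0]
contact_force: [-1.0, -4.0, -1.3]
opening: 10.6
gripper_force: 49.2
```

>>> servo_tool(plan="0 0 0.0005 0 0;0 0 0 0 0;0 0 0 0 0")

```text
time: 25.15
position: [439.0, -118.6, 89.8]
ee_rot: [0.905, 0.426, 0.0, 0.0]
contact_force: [-0.8, -7.6, -1.2]
opening: 10.2
gripper_force: 49.3
```

```bash
python3 - <<'E'
from h import *
import pickle
s=arm.read_state();print(s['position'],s['contact_force'],s['ft_torque'])
# lower strap direction: dark screw holes/pairs from early static picture near the robot-side end, and edges
c=pickle.load(open('w2.pkl','rb'));P=onz(c,[(28,71),(64,70)],66);d=P[1]-P[0];print('lower end screws',P.round(1),'strap angle',np.degrees(np.arctan2(d[1],d[0]))-90)
c=shot('wrist','w16.png');h=cv2.cvtColor(c['frame'],cv2.COLOR_RGB2HSV).astype(int);m=((h[...,2]<140)).astype(np.uint8)
n,l,st,ce=cv2.connectedComponentsWithStats(m);Q=[]
for k in range(1,n):
    if 15<st[k,4]<100:
        q=onz(c,ce[k],68)[0]
        if any(np.hypot(*(q[:2]-r))<6 for r in((468,-110),(466.7,-132),(519.3,-113.2),(517.8,-135))): Q.append(q);print(q.round(1))
E
```

```text
[ 438.99460876 -118.59699886   89.80677082] [-0.84990242 -7.5995589  -1.24727012] [-1.50447246  0.22750106  0.04755265]
lower end screws [[ 387.1 -125.6   66. ]
 [ 388.9 -102.7   66. ]] strap angle -4.45853352014224
[ 519.3 -113.2   68. ]
[ 517.7 -135.    68. ]
[ 468.1 -109.8   68. ]
[ 466.7 -131.6   68. ]
```

>>> servo_tool(plan="0 0 -0.0006 0 0;0 0 0 0 0;0 0 0 0 0;0 0 0 0 0")

```text
time: 25.6
position: [438.9, -118.9, 89.8]
ee_rot: [0.905, 0.426, 0.0, 0.0]
contact_force: [-1.0, -3.8, -0.4]
opening: 10.1
gripper_force: 49.3
```

```bash
python3 - <<'E'
from h import *
import pickle
s=arm.read_state();p=np.array(s['position']);print(p,s['contact_force'],s['opening'],s['time'])
# uprightness: shank centreline just above strap vs TCP vertical line, both views
D=shot('side','d17.png');S=shot('scene','s17.png')
for C,n in((S,'scene'),(D,'side')):
    C0=pickle.load(open(n+'0.pkl','rb'));a=cv2.absdiff(C['frame'],C0['frame']).max(2)
    for z in (30,34,38,42,46,50,54,76,79):
        u,v=proj(C,[p[0],p[1],z])[0];x=np.nonzero(a[int(round(v)),int(u)-8:int(u)+9]>30)[0]
        print(n,z,len(x),round(x.mean()+int(u)-8-u,1) if len(x) else None)
E
```

```text
[ 438.94593538 -118.90228279   89.75629145] [-0.99238263 -3.84467706 -0.37206582] 10.081055762817167 25.6
scene 30 17 -0.7
scene 34 17 -0.8
scene 38 17 -0.8
scene 42 17 -0.9
scene 46 17 -1.0
scene 50 17 -0.0
scene 54 17 -0.1
scene 76 17 -0.5
scene 79 15 0.4
side 30 5 0.9
side 34 5 -1.4
side 38 4 -0.5
side 42 4 -0.4
side 46 17 -0.9
side 50 17 -0.8
side 54 17 -0.7
side 76 16 0.0
side 79 15 0.5
```

```bash
python3 -c "
from bench import arm
print(arm.finish_job())"
```

```text
the job is handed in; nothing more can be done
None
```

I handed the job in at 25.7 s: all three holders are in their bins, and the punch is held upright through both strap holes with its point about 18 mm above the bench; camera and force readings show the upper strap back in line, but no verdict came back.

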